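# Stack the clip pots in the card block and rest the marker

### The arm

A 7-joint arm with a two-finger parallel gripper is mounted at the origin on the work surface. World frame = base frame: x ahead of the robot, y to its left, z up, the work surface at z = 0. Lengths are in mm, angles in rad, forces in N, time in s.
With the tool pointing down it reaches from about 400 to 875 mm from the base axis. Payload 4.4 kg.
Tool frame: the origin (TCP) lies midway between the tips of the shut fingers; the grasp point (between the pads) lies 19 mm behind it; z points along the fingers, y is the line along which they close (so a half turn about z gives the same grasp; the last joint's range is limited). The gripper opens to 85 mm and grips with 20 to 120 N. Pads are 22 mm wide; open, the fingers measure 114 mm over their backs; the gripper's body (76 mm by 85 mm) begins 54 mm behind the grasp point. The pads swing forward as they close: fully open they stand 13 mm farther back than shut.
Start: joints at [-0.066, 0.628, 0.038, 1.517, -0.027, 0.996, -0.02], TCP at [650.014, 0.027, 231.313] pointing down, gripper open.
Joint ranges: [-3.06, 3.06], [-0.37, 2.12], [-1.25, 1.32], [0.18, 2.47], [-1.1, 4.24], [0.23, 1.98], [-2.94, 2.94]. Speed limits (rad/s): [2.57, 2.57, 3.14, 3.14, 3.14, 3.14, 3.14].

### API

Orientations are given as [roll, pitch, yaw] about the fixed x, y, z axes, in that order (R = Rz(yaw) Ry(pitch) Rx(roll)).
In Python, from cell import ctrl, get_image, get_calibration gives the robot as it stands.
- The arm moves only by the shell command python3 -m creep 'ROWS'. ROWS is JSON, a list of rows, each an object of numbers: "dx", "dy", "dz": the shift along the world's x, y, z normalised to -1 to 1, where 1 is 0.4 m; "rx", "ry", "rz": the turn, a rotation vector about the world's x, y, z normalised to -1 to 1, where 1 is 2 pi rad; "grip": the closure, from -1 (fully open) to 1 (shut). A call has exactly 5 rows; each row is the pose to reach, as a shift and turn from the pose commanded when the call began, turning the shorter way round; what a row does not reach only later rows make up. A row lasts 1/8 s, in which the tool goes at most 62.5 mm and 10.7 degrees, less where a joint would pass 70% of its speed; a pose out of reach is approached as far as the arm can. A call with a number of a shift or a turn outside -1 to 1 is refused whole. A call with a gripper value outside its range is refused whole. The fingers move at their own pace and stop on an object; the grip force is fixed at half the most. Time passes only in rows, so rows that repeat a pose let the fingers close, or fill a call up. It gives the time, the measured TCP pose, the force, the opening and the grip force at its end, in the units of the state.
- ctrl.read_state(): the state, without advancing time (a new reading comes with each control period).
- get_image(name): name is "scene" or "side" or "wrist"; returns the picture (420x560x3 uint8, red, green, blue); there is no depth.
- get_calibration(name): a dict with "mtx" (3x3 intrinsics, pixels), "world_from_camera" (4x4, takes a point from camera to world coordinates). Camera axes: x right, y down, z forward; pixel columns grow to the right and rows downward; lengths in mm; the calibration is good to about 2 mm. A picture is of the moment at which its call begins: read the wrist's pose just before it. get_calibration takes no time and is no camera call; for the wrist camera it gives the pose at the moment of the call.
- ctrl.finish_job(): hands the job in; it is judged then, once.
The state is a dict: "clock": time; "qpos": joint angles; "qd": joint speeds; "tau": joint torques, N m; "eef_pos": TCP position; "tool_rot": TCP orientation; "force": force on the tool from outside, world axes, zero at the start; "torque": the same for the moment, N m; "width": finger opening in mm; "gripper_force": force on a finger pad.
Only numpy, scipy, OpenCV 4.12 (cv2) and the standard library are available. Lean on these libraries where they do the work, as an engineer would, in place of code of your own. Each camera call takes 0.05 s, during which the arm holds its last target. There are 200 camera calls.

### The job

Put the desk set back together: stack the three aluminium clip pots in the round well of the wooden card block, the deepest at the bottom, then the medium one, then the shallow one, each seated fully home, with the lid on top; and lay the whiteboard marker fully into the groove of the wooden pen rest, either way round. Keep the pots upright so that nothing spills, and leave the stapler and the rubber stamp where they are.

Things in the scene. Friction and masses are not known exactly. Their poses are not given: they have to be found in the camera images.
- pot_deep: The deepest pot, with steel paper clips in it. Round aluminium pot, 62 mm outside diameter, 68 mm tall over all, mouth 56 mm across. Its round foot, 52 mm across and 6 mm high, drops with 2 mm play all round into the mouth of a pot or the well until the pot's shoulder sits on the rim (origin then 6 mm below that rim). Origin: centre of the foot's underside; z up. About 140 g.
- pot_medium: The middle pot, with black binder clips in it. Round aluminium pot, 62 mm outside diameter, 48 mm tall over all, mouth 56 mm across. Its round foot, 52 mm across and 6 mm high, drops with 2 mm play all round into the mouth of a pot or the well until the pot's shoulder sits on the rim (origin then 6 mm below that rim). Origin: centre of the foot's underside; z up. About 110 g.
- pot_shallow: The shallowest pot, with white push pins in it. Round aluminium pot, 62 mm outside diameter, 30 mm tall over all, mouth 56 mm across. Its round foot, 52 mm across and 6 mm high, drops with 2 mm play all round into the mouth of a pot or the well until the pot's shoulder sits on the rim (origin then 6 mm below that rim). Origin: centre of the foot's underside; z up. About 70 g.
- lid: Aluminium lid of the pots: a disc 62 mm across and 4 mm thick over a round foot like the pots' (52 mm across, 6 mm high), and in its middle a round knob 16 mm across that stands up 20 mm (top 30 mm above the origin). It lies knob up. Origin: centre of the underside of the foot; z up. About 60 g.
- marker: Capped dry-wipe marker, white barrel and black cap, 140 mm long, 17 mm thick, lying on its side. Origin: the middle of its length, on its centre line, 8.5 mm above what it lies on; x runs along it towards the cap. It does not roll by itself. About 30 g.
- card_block: Light wooden desk block fixed to the desk, 94 mm (x) by 160 mm (y) by 18 mm high, with the round well in one half; in the other half, 55 mm to +y of its middle, a bundle of white cards 84 mm wide (along x) stands on edge up to 63 mm above the desk. Origin: centre of its underside; z up.
- well (a point): The mouth of the card block's round well: its centre, level with the block's top, 18 mm above the desk; 30 mm to -y of the block's middle, axes as the block. 56 mm across, 8 mm deep, dark felt on its floor.
- pen_rest: Light wooden pen rest fixed to the desk, 50 mm (x) by 190 mm (y) by 14 mm high, with one straight groove along y in the middle of its top, 22 mm wide, 160 mm long and 3.5 mm deep, flat bottomed, with dark felt (groove floor 10.5 mm above the desk). Origin: centre of its underside; z up.
- stapler: Black desk stapler, 130 mm (x) by 36 mm by 52 mm high; not part of the job, to be left where it is. Origin: centre of its underside.
- rubber_stamp: Rubber hand stamp, wooden foot 34 mm (x) by 60 mm (y) with a dark turned knob, 77 mm high; stands among the pots, not part of the job, to be left where it is. Origin: centre of its underside.
Mind the look-alikes: they are no part of the job. Leave any blue look-alike of the pot_medium alone.

How it is judged (in metres and radians):
At the end, for the whole second after the job is handed in: Deep pot in the well, medium pot on it, shallow pot on that, lid on top: each within 5 mm of centre, 3 mm of fully down, 0.08 rad of upright. Marker on the groove floor (centre 16.5 to 21.3 mm up), within 0.07 rad of its line, 5 mm across, 13 mm along. All at rest (horizontal distance between pot_deep and well below 0.005 m and z of pot_deep in the frame of well between -0.009 and -0.003 m and horizontal distance between pot_medium and pot_deep below 0.005 m and z of pot_medium in the frame of pot_deep between 0.059 and 0.065 m and horizontal distance between pot_shallow and pot_medium below 0.005 m and z of pot_shallow in the frame of pot_medium between 0.039 and 0.045 m and horizontal distance between lid and pot_shallow below 0.005 m and z of lid in the frame of pot_shallow between 0.021 and 0.027 m and angle between each of pot_deep, pot_medium, pot_shallow, lid's own z axis and vertical below 0.08 rad and x of marker in the frame of pen_rest between -0.005 and 0.005 m and y of marker in the frame of pen_rest between -0.013 and 0.013 m and z of marker in the frame of pen_rest between 0.0165 and 0.0213 m and angle between the x axis of marker and the y axis of pen_rest, either way round below 0.07 rad and linear speed of each of pot_deep, pot_medium, pot_shallow, lid, marker below 0.02 m/s and angular speed of each of pot_deep, pot_medium, pot_shallow, lid, marker below 0.2 rad/s); the robot touches nothing.
It fails at once if a pot is tipped by more than 0.6 rad, so that its contents spill (angle between any of pot_deep, pot_medium, pot_shallow's own z axis and vertical above 0.6 rad).
It fails at once if the stapler is moved by more than 20 mm or tipped over (distance of stapler from where it was at the start of the episode above 0.02 m or angle between stapler's own z axis and vertical above 0.3 rad).
It fails at once if the rubber stamp is moved by more than 20 mm or tipped over (distance of rubber_stamp from where it was at the start of the episode above 0.02 m or angle between rubber_stamp's own z axis and vertical above 0.3 rad).
It also fails if it takes over 106 s, if anything falls off the work surface, if the arm or the gripper's body presses on something with over 40 N, if the wrist force passes 120 N, or if a joint passes its speed limit or range.

## Working session

There is one attempt and no reset: what is moved stays moved. The work goes in short steps, Python scripts to look and compute and a shell command to move; the robot and the scene stay as the last step left them, time stands still between calls to the robot, and variables do not carry over. Pictures are saved under pics/ and viewed, at most 14 in all, crops included, and the job is handed in when it is done.

```bash
ls; mkdir -p pics
python3 - <<'E'
from cell import ctrl,get_image,get_calibration
import cv2
for n in("scene","side","wrist"):
    c=get_calibration(n);cv2.imwrite(f"pics/a_{n}.png",get_image(n)[:,:,::-1]);print(n,c["mtx"],c["world_from_camera"])
s=ctrl.read_state();print(s["clock"],s["eef_pos"],s["tool_rot"],s["width"])
E
```

```text
pics
scene [[460.68390697   0.         272.27996254]
 [  0.         460.68390697 203.06223641]
 [  0.           0.           1.        ]] [[ 1.34249825e-01  5.80222808e-01 -8.03317171e-01  1.34145926e+03]
 [ 9.90876693e-01 -8.82927932e-02  1.01822210e-01 -1.24619806e+02]
 [-1.18475481e-02 -8.09657875e-01 -5.86782550e-01  6.72464562e+02]
 [ 0.00000000e+00  0.00000000e+00  0.00000000e+00  1.00000000e+00]]
side [[386.09442016   0.         280.25691341]
 [  0.         386.09442016 209.15137221]
 [  0.           0.           1.        ]] [[ 9.16895871e-01 -2.87971748e-01  2.76358887e-01  2.67462793e+02]
 [-3.99008569e-01 -6.78180155e-01  6.17141668e-01 -5.50915030e+02]
 [ 9.70174822e-03 -6.76124212e-01 -7.36723779e-01  6.81642009e+02]
 [ 0.00000000e+00  0.00000000e+00  0.00000000e+00  1.00000000e+00]]
wrist [[357.880216     0.         278.73174284]
 [  0.         357.880216   206.45727528]
 [  0.           0.           1.        ]] [[ 9.99996913e-01  9.73553130e-04 -2.28623902e-03  6.49706281e+02]
 [ 1.86401292e-04 -9.46852429e-01 -3.21668217e-01  8.30346329e+01]
 [-2.47789207e-03  3.21666798e-01 -9.46849688e-01  3.72429150e+02]
 [ 0.00000000e+00  0.00000000e+00  0.00000000e+00  1.00000000e+00]]
0.15 [6.49521273e+02 3.40455831e-02 2.30597012e+02] [-3.14010139e+00  1.33238768e-05  1.57081335e+00] 85.41206567791531
```

View pics/a_scene.png

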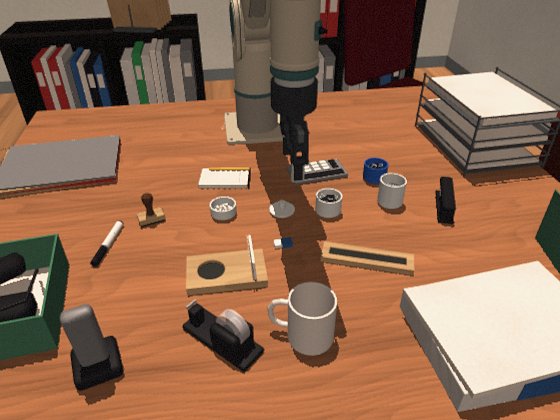

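View pics/a_side.png

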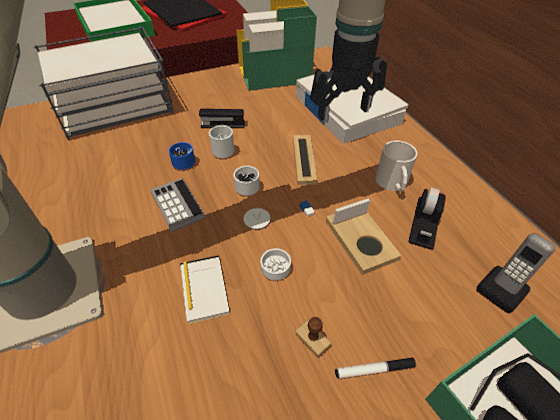

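View pics/a_wrist.png

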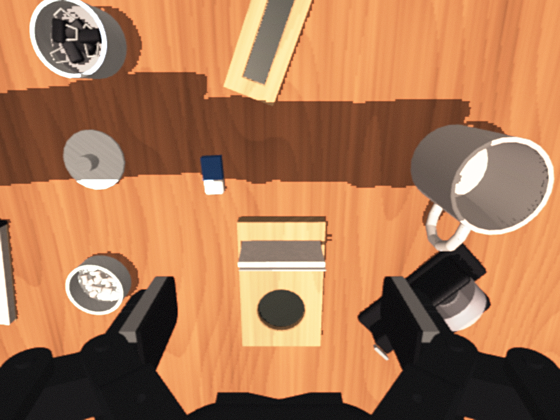

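The candidates, as scene pixels:
- **pot_deep:** the tall grey pot at (392,190). The mug at (312,318) has a handle, so it is ruled out.
- **pot_medium:** the grey pot with black clips at (329,203). The blue pot at (375,171) is the look-alike and stays put.
- **pot_shallow:** (223,208), with white pins.
- **lid:** (282,208).
- **marker:** (108,242). The block is at (228,270), the rest at (367,258), the stamp at (150,210) and the stapler at (446,200).

Next I'll measure these and check them in one close crop.

```bash
cat > h.py <<'E'
import cv2,numpy as np
from scipy.optimize import least_squares
def cast(c,uv,z):
    T=c["world_from_camera"];uv=np.atleast_2d(np.asarray(uv,float))
    d=np.c_[(uv-c["mtx"][:2,2])/c["mtx"][0,0],np.ones(len(uv))]@T[:3,:3].T
    return (T[:3,3]+d*((z-T[2,3])/d[:,2])[:,None])[:,:2]
def proj(c,p):
    T=c["world_from_camera"];q=(np.asarray(p,float)-T[:3,3])@T[:3,:3];return c["mtx"][:2,2]+c["mtx"][0,0]*q[:2]/q[2]
def circ(P,r):
    s=least_squares(lambda c:np.hypot(*(P-c).T)-r,P.mean(0),loss="soft_l1");return s.x,np.std(s.fun)
def blob(m,roi):
    x0,y0,x1,y1=roi;k=np.zeros(m.shape,np.uint8);k[y0:y1,x0:x1]=m[y0:y1,x0:x1]*255
    k=cv2.morphologyEx(k,cv2.MORPH_CLOSE,np.ones((3,3)))
    cs,_=cv2.findContours(k,0,cv2.CHAIN_APPROX_NONE);return max(cs,key=cv2.contourArea)[:,0]
def upper(C):
    C=cv2.convexHull(C)[:,0] if 0 else C
    h=[(x,C[C[:,0]==x,1].min()) for x in np.unique(C[:,0])];return np.array(h,float)
E
cat > m1.py <<'E'
from h import *
from cell import get_calibration
I={n:cv2.imread(f"pics/a_{n}.png") for n in("scene","side","wrist")}
R={"deep":(68,(375,172,410,212),(205,122,238,162)),"med":(48,(313,188,346,220),(230,164,263,198)),"shal":(30,(206,195,240,222),(257,246,295,283)),"lid":(10,(268,200,298,222),(240,204,274,234))}
for k,(z,*rs) in R.items():
    for n,r in zip(("scene","side"),rs):
        c=get_calibration(n);hsv=cv2.cvtColor(I[n],40)
        m=(hsv[...,1]<75)
        C=blob(m,r);x,y,w,h=cv2.boundingRect(C);U=upper(C)
        U=U[(U[:,1]<y+ (w*0.35))]
        p,s=circ(cast(c,U,z),31);print(k,n,(x,y,w,h),p.round(1),round(s,1))
a=cv2.resize(I["scene"][160:290,70:470],None,fx=2,fy=2,interpolation=2)
b=cv2.resize(I["side"][110:300,150:350],None,fx=1.7,fy=1.7,interpolation=2)
w=cv2.resize(I["wrist"][200:360,40:340],None,fx=1.5,fy=1.5,interpolation=2)
o=np.zeros((600,800,3),np.uint8);o[:260,:800]=a;o[265:265+b.shape[0],:340]=b;o[300:300+w.shape[0],345:345+w.shape[1]]=w
cv2.imwrite("pics/b.png",o)
hs=cv2.cvtColor(I["wrist"],40);print("block,desk hsv",hs[330,262],hs[230,290],hs[380,200],hs[60,180],"well",hs[309,281])
E
python3 m1.py
```

```text
deep scene (378, 173, 29, 36) [463.7 276.6] 2.1
deep side (205, 122, 33, 36) [470.6 294.7] 7.9
med scene (316, 188, 26, 30) [476.  119.9] 0.9
med side (233, 166, 27, 30) [474.2 118.3] 0.8
shal scene (210, 196, 26, 24) [ 447.4 -130.8] 1.3
shal side (260, 248, 31, 32) [ 445.9 -131.7] 0.7
lid scene (269, 200, 26, 18) [460.    9.8] 2.0
lid side (244, 208, 27, 21) [457.8   8.2] 0.8
block,desk hsv [ 20 101 249] [ 24  79 254] [ 13 147 245] [ 12 155 236] well [22 44 64]
```

View pics/b.png

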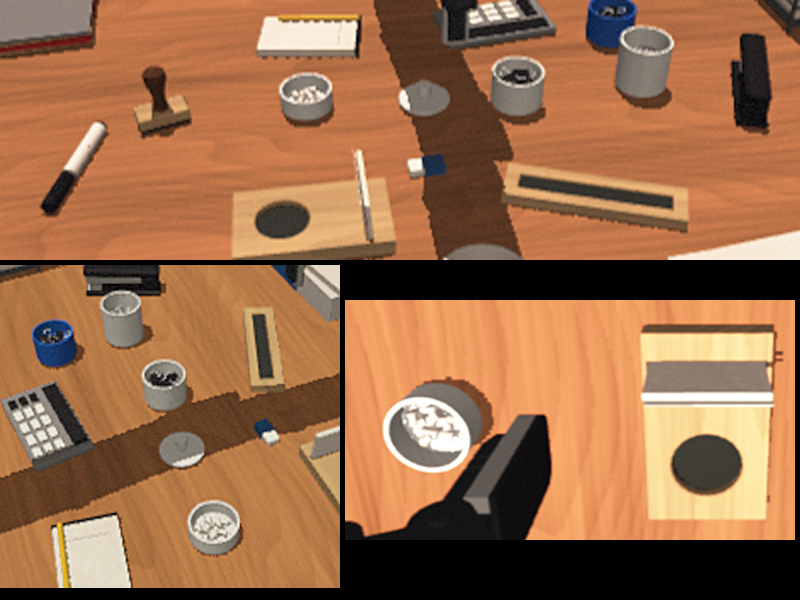

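The crop confirms the choices: tall grey deep pot (scene ~392,190), medium with black clips (329,203), shallow with pins (223,208), and the blue pot to avoid at (375,171).

```bash
cat > m2.py <<'E'
from h import *
from cell import get_calibration
I={n:cv2.imread(f"pics/a_{n}.png") for n in("scene","side","wrist")}
H={n:cv2.cvtColor(I[n],40) for n in I};c={n:get_calibration(n) for n in I}
def hit(n,mask,roi,z,r):
    C=blob(mask,roi);x,y,w,h=cv2.boundingRect(C);U=upper(C);U=U[U[:,1]<y+w*.35];p,s=circ(cast(c[n],U,z),r);print(n,(x,y,w,h),p.round(1),round(s,1))
print("deep");hit("side",H["side"][...,1]<75,(207,127,236,162),68,31);hit("scene",H["scene"][...,1]<60,(379,172,407,212),68,31)
print("blue")
for n,r in(("scene",(360,155,392,190)),("side",(165,140,200,172))):
    hit(n,(H[n][...,0]>100)&(H[n][...,0]<135)&(H[n][...,1]>100),r,48,31)
def rect(n,mask,roi,z,name):
    C=blob(mask,roi);W=cast(c[n],C,z).astype(np.float32);b=cv2.minAreaRect(W);m=cv2.moments(C);print(name,n,[np.round(q,1) for q in b])
for n,r in(("scene",(185,255,240,285)),("side",(352,230,388,260)),("wrist",(250,280,315,335))):
    rect(n,H[n][...,2]<110,r,18,"well18");rect(n,H[n][...,2]<110,r,10,"well10")
C=blob((H["wrist"][...,0]>15)&(H["wrist"][...,1]>60)&(H["wrist"][...,1]<130),(225,265,340,360));W=cast(c["wrist"],C,18).astype(np.float32);print("blockhalf",[np.round(q,1) for q in cv2.minAreaRect(W)])
for n,r in(("scene",(320,240,416,275)),("side",(290,132,320,190))):
    rect(n,H[n][...,2]<90,r,10.5,"groove")
for n,r in(("scene",(88,215,128,270)),("side",(330,352,420,382))):
    rect(n,(H[n][...,1]<60)|(H[n][...,2]<60),r,8.5,"marker")
for n,r in(("scene",(135,205,168,228)),):
    print("stamp",cast(c[n],(151,216),16),cast(c["side"],(313,338),16))
print("stapler",cast(c["scene"],(446,205),20),cast(c["side"],(222,118),40))
E
python3 m2.py
```

```text
deep
side (209, 127, 25, 31) [459.8 273. ] 3.6
scene (379, 173, 28, 36) [465.7 276.5] 2.1
blue
scene (363, 158, 25, 26) [355.9 273.8] 1.2
side (169, 143, 26, 27) [350.  270.1] 1.1
well18 scene [array([ 653.3, -164.8]), array([53.2, 48.9]), np.float64(81.6)]
well10 scene [array([ 644.9, -165.2]), array([53.9, 49.5]), np.float64(81.6)]
well18 side [array([ 650.9, -165.6]), array([48.6, 52.8]), np.float64(66.9)]
well10 side [array([ 655.5, -160.9]), array([49.1, 53.4]), np.float64(66.9)]
well18 wrist [array([ 651.1, -163.5]), array([52.3, 51.6]), np.float64(0.1)]
well10 wrist [array([ 651.1, -169. ]), array([53.5, 52.7]), np.float64(0.1)]
blockhalf [array([ 651.4, -164.3]), array([ 94.4, 101.9]), np.float64(0.2)]
groove scene [array([651.6, 162. ]), array([157. ,  17.3]), np.float64(69.1)]
groove side [array([654.6, 163.3]), array([154.5,  19.4]), np.float64(69.0)]
marker scene [array([ 523.6, -390.3]), array([ 19.8, 152. ]), np.float64(75.9)]
marker side [array([ 523. , -390.8]), array([ 17.2, 142.2]), np.float64(74.6)]
stamp [[ 451.20226981 -299.47037445]] [[ 446.07756622 -303.7902132 ]]
stapler [[518.27228426 396.66879829]] [[495.91799266 377.84386221]]
```

```bash
python3 -m creep '[{"dx":-0.1,"dy":0.15},{"dx":-0.2,"dy":0.3},{"dx":-0.3,"dy":0.45},{"dx":-0.4,"dy":0.6},{"dx":-0.465,"dy":0.69}]'; python3 -m creep '[{"dx":0},{"dx":0},{"dx":0},{"dx":0},{"dx":0}]'
python3 - <<'E'
from cell import *
import cv2
c=get_calibration("wrist");cv2.imwrite("pics/c.png",get_image("wrist")[:,:,::-1])
import numpy as np;np.savez("c.npz",**c);print(ctrl.read_state()["eef_pos"],ctrl.read_state()["tool_rot"])
E
```

```text
[6.49650505e+02 4.71975571e-02 2.30761733e+02] [-3.14048936e+00 -6.80775804e-06  1.57079211e+00]$[0]: bad value
$[0]: bad value
```

View pics/c.png

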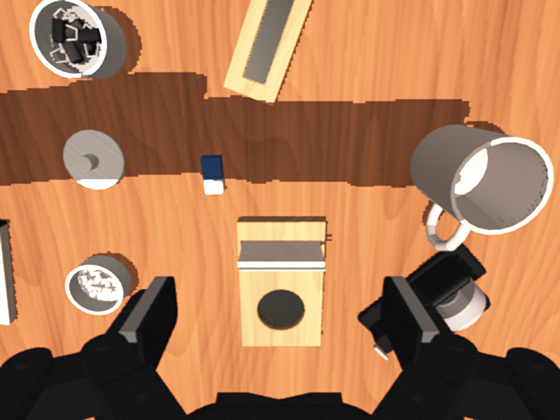

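The moves were refused, most likely because each row needs every key, and the picture is unchanged from the start. I'll resend with full rows.

```bash
python3 -m creep '[{"dx":-0.1,"dy":0.15,"dz":0,"rx":0,"ry":0,"rz":0,"grip":-1},{"dx":-0.2,"dy":0.3,"dz":0,"rx":0,"ry":0,"rz":0,"grip":-1},{"dx":-0.3,"dy":0.45,"dz":0,"rx":0,"ry":0,"rz":0,"grip":-1},{"dx":-0.4,"dy":0.6,"dz":0,"rx":0,"ry":0,"rz":0,"grip":-1},{"dx":-0.465,"dy":0.69,"dz":0,"rx":0,"ry":0,"rz":0,"grip":-1}]'
python3 - <<'E'
from cell import *
print(ctrl.read_state()["eef_pos"])
E
```

```text
clock: 0.82
eef_pos: [474.4, 260.9, 231.4]
tool_rot: [3.141, -0.0, 1.571]
force: [0.4, 1.5, -1.1]
width: 85.2
gripper_force: 0.0
[474.41826647 260.93152983 231.37908799]
```

```bash
python3 -m creep '[{"dx":-0.025,"dy":0.0375,"dz":0,"rx":0,"ry":0,"rz":0,"grip":-1},{"dx":-0.025,"dy":0.0375,"dz":0,"rx":0,"ry":0,"rz":0,"grip":-1},{"dx":-0.025,"dy":0.0375,"dz":0,"rx":0,"ry":0,"rz":0,"grip":-1},{"dx":-0.025,"dy":0.0375,"dz":0,"rx":0,"ry":0,"rz":0,"grip":-1},{"dx":-0.025,"dy":0.0375,"dz":0,"rx":0,"ry":0,"rz":0,"grip":-1}]'
cat > w.py <<'E'
# w.py name zrim : wrist picture; rim circle (r=31 outer) by grey mask around guess x y
import sys
from h import *
from cell import *
n,z,gx,gy=sys.argv[1],*map(float,sys.argv[2:5])
c=get_calibration("wrist");im=get_image("wrist")[:,:,::-1].copy();cv2.imwrite(f"pics/{n}.png",im)
s=ctrl.read_state();print(s["clock"],np.round(s["eef_pos"],1),np.round(s["tool_rot"],3))
hs=cv2.cvtColor(im,40);m=((hs[...,1]<60)&(hs[...,2]>150)).astype(np.uint8)*255
u,v=proj(c,(gx,gy,z));R=c["mtx"][0,0]*31/(c["world_from_camera"][2,3]-z)*1.0
print("guess px",u.round(),v.round(),R.round())
# outermost bright rim pixels along radial lines
P=[]
for a in np.arange(0,2*np.pi,np.pi/60):
    rr=np.arange(R*1.35,R*.6,-.5);xy=np.c_[u+rr*np.cos(a),v+rr*np.sin(a)].round().astype(int)
    ok=[(0<=x<560 and 0<=y<420 and m[y,x]>0) for x,y in xy]
    if any(ok): P.append((u+rr[ok.index(True)]*np.cos(a),v+rr[ok.index(True)]*np.sin(a)))
W=cast(c,P,z);p,sd=circ(W,31);ok=abs(np.hypot(*(W-p).T)-31)<3
p,sd=circ(W[ok],31);print("centre",p.round(1),"sd",round(sd,2),"n",ok.sum(),len(P),"r",np.hypot(*(W[ok]-p).T).mean().round(1))
for q in np.array(P)[ok]: cv2.circle(im,tuple(int(t) for t in q),1,(0,0,255),-1)
cv2.imwrite(f"pics/{n}_o.png",im)
E
python3 w.py d1 68 464 276
```

```text
clock: 1.45
eef_pos: [466.4, 273.1, 231.2]
tool_rot: [3.141, 0.0, 1.568]
force: [0.1, 0.0, 0.6]
width: 85.8
gripper_force: 0.0
1.5 [466.2 273.4 231.3] [3.142 0.    1.569]
guess px 276.0 181.0 36.0
centre [461.7 279.3] sd 0.49 n 117 120 r 31.2
```

View pics/d1_o.png

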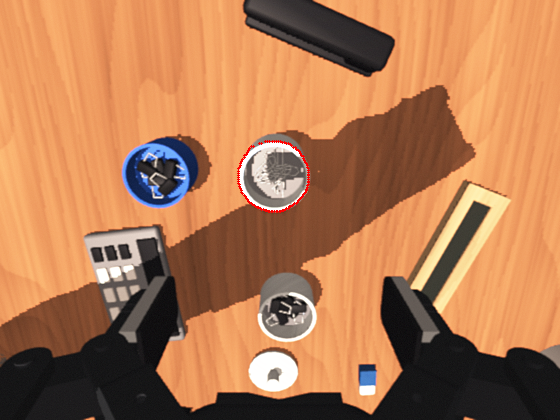

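The overlay shows the clean rim circle at (274,175), with the blue pot at (158,172) and the stapler at the top, both clear. Next I descend and grip.

```bash
python3 -m creep '[{"dx":-0.011,"dy":0.015,"dz":-0.1,"rx":0,"ry":0,"rz":0,"grip":-1},{"dx":-0.011,"dy":0.015,"dz":-0.23,"rx":0,"ry":0,"rz":0,"grip":-1},{"dx":-0.011,"dy":0.015,"dz":-0.36,"rx":0,"ry":0,"rz":0,"grip":-1},{"dx":-0.011,"dy":0.015,"dz":-0.48,"rx":0,"ry":0,"rz":0,"grip":-1},{"dx":-0.011,"dy":0.015,"dz":-0.513,"rx":0,"ry":0,"rz":0,"grip":-1}]'
python3 -m creep '[{"dx":0,"dy":0,"dz":0,"rx":0,"ry":0,"rz":0,"grip":0},{"dx":0,"dy":0,"dz":0,"rx":0,"ry":0,"rz":0,"grip":1},{"dx":0,"dy":0,"dz":0,"rx":0,"ry":0,"rz":0,"grip":1},{"dx":0,"dy":0,"dz":0,"rx":0,"ry":0,"rz":0,"grip":1},{"dx":0,"dy":0,"dz":0,"rx":0,"ry":0,"rz":0,"grip":1}]'
```

```text
clock: 2.12
eef_pos: [459.7, 279.0, 23.6]
tool_rot: [-3.137, 0.003, 1.57]
force: [-0.3, 0.8, -0.4]
width: 85.3
gripper_force: 0.0
clock: 2.75
eef_pos: [462.2, 281.0, 27.6]
tool_rot: [3.139, -0.002, 1.571]
force: [0.3, -0.5, 8.3]
width: 61.2
gripper_force: 65.8
```

```bash
python3 -m creep '[{"dx":0,"dy":0,"dz":0.1,"rx":0,"ry":0,"rz":0,"grip":1},{"dx":0,"dy":0,"dz":0.23,"rx":0,"ry":0,"rz":0,"grip":1},{"dx":0.02,"dy":-0.1,"dz":0.33,"rx":0,"ry":0,"rz":0,"grip":1},{"dx":0.06,"dy":-0.23,"dz":0.4,"rx":0,"ry":0,"rz":0,"grip":1},{"dx":0.1,"dy":-0.37,"dz":0.4,"rx":0,"ry":0,"rz":0,"grip":1}]'
python3 -m creep '[{"dx":0.05,"dy":-0.14,"dz":0,"rx":0,"ry":0,"rz":0,"grip":1},{"dx":0.1,"dy":-0.28,"dz":0,"rx":0,"ry":0,"rz":0,"grip":1},{"dx":0.14,"dy":-0.42,"dz":0,"rx":0,"ry":0,"rz":0,"grip":1},{"dx":0.16,"dy":-0.54,"dz":0,"rx":0,"ry":0,"rz":0,"grip":1},{"dx":0.175,"dy":-0.58,"dz":0,"rx":0,"ry":0,"rz":0,"grip":1}]'
python3 -m creep '[{"dx":0,"dy":0,"dz":0,"rx":0,"ry":0,"rz":0,"grip":1},{"dx":0,"dy":0,"dz":0,"rx":0,"ry":0,"rz":0,"grip":1},{"dx":0,"dy":0,"dz":0,"rx":0,"ry":0,"rz":0,"grip":1},{"dx":0,"dy":0,"dz":0,"rx":0,"ry":0,"rz":0,"grip":1},{"dx":0,"dy":0,"dz":0,"rx":0,"ry":0,"rz":0,"grip":1}]'
cat > well.py <<'E'
import sys
from h import *
from cell import *
c=get_calibration("wrist");im=get_image("wrist")[:,:,::-1].copy()
s=ctrl.read_state();print(s["clock"],np.round(s["eef_pos"],1),np.round(s["tool_rot"],3))
g=cv2.GaussianBlur(cv2.cvtColor(im,6),(3,3),0).astype(float)
u,v=proj(c,(651,-166,14));print("px",u.round(),v.round())
P=[]
for a in np.arange(0,2*np.pi,np.pi/60):
    rr=np.arange(6,60,.5);x=u+rr*np.cos(a);y=v+rr*np.sin(a)
    if x.min()<0 or x.max()>558 or y.min()<0 or y.max()>418: continue
    pr=cv2.remap(g.astype(np.float32),x.astype(np.float32),y.astype(np.float32),1).ravel();i=np.argmax(np.diff(pr)>8) if (np.diff(pr)>8).any() else -1
    if i>0:
        j=i+np.argmax(np.diff(pr)[i:i+5]);P.append((a,x[j],y[j]))
P=np.array(P);
for z in(18,10):
    W=cast(c,P[:,1:],z);print(z,"x",W[:,0].min().round(1),W[:,0].max().round(1),"y",W[:,1].min().round(1),W[:,1].max().round(1),len(P))
W=cast(c,P[:,1:],18);near=(W[:,1]>-160);print("near arc@18",circ(W[near],28))
W=cast(c,P[:,1:],10);far=(W[:,1]<-178);print("far arc@10",circ(W[far],28),circ(W[far],27))
for q in P: cv2.circle(im,(int(q[1]),int(q[2])),1,(0,0,255),-1)
cv2.imwrite("pics/w1.png",im)
x0,y0=int(max(u-60,0)),int(max(v-60,0))
E
python3 well.py
```

```text
clock: 3.38
eef_pos: [503.2, 131.9, 189.1]
tool_rot: [3.135, -0.002, 1.572]
force: [0.9, 1.0, -1.7]
width: 61.0
gripper_force: 66.0
clock: 4.0
eef_pos: [570.8, -104.4, 186.3]
tool_rot: [-3.141, 0.002, 1.565]
force: [0.8, -0.8, -1.1]
width: 61.0
gripper_force: 66.0
clock: 4.62
eef_pos: [571.2, -99.1, 186.2]
tool_rot: [3.142, -0.0, 1.572]
force: [0.3, -0.6, -1.5]
width: 61.2
gripper_force: 66.0
4.675 [571.2 -99.3 186.2] [ 3.142 -0.     1.571]
px 361.0 249.0
18 x 625.9 678.2 y -228.0 -136.6 111
10 x 627.3 681.0 y -233.5 -139.8 111
near arc@18 (array([ 650.77418186, -165.14826022]), np.float64(0.34274265788833913))
far arc@10 (array([ 659.40857914, -207.84380099]), np.float64(7.748271154686258)) (array([ 658.51483599, -206.52512431]), np.float64(7.532703556176017))
```

View pics/w1.png

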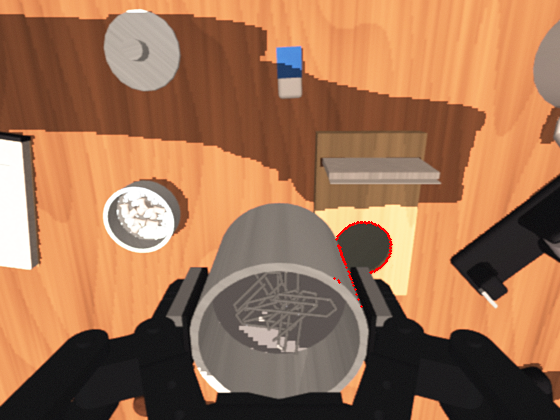

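The image shows the pot gripped upright, and the well at (361,249) is traced cleanly, which puts its centre at about (650.8, -165.1).

```bash
python3 -m creep '[{"dx":0.1,"dy":-0.08,"dz":0,"rx":0,"ry":0,"rz":0,"grip":1},{"dx":0.1995,"dy":-0.1605,"dz":-0.05,"rx":0,"ry":0,"rz":0,"grip":1},{"dx":0.1995,"dy":-0.1605,"dz":-0.17,"rx":0,"ry":0,"rz":0,"grip":1},{"dx":0.1995,"dy":-0.1605,"dz":-0.29,"rx":0,"ry":0,"rz":0,"grip":1},{"dx":0.1995,"dy":-0.1605,"dz":-0.32,"rx":0,"ry":0,"rz":0,"grip":1}]'
python3 -m creep '[{"dx":0,"dy":0,"dz":0,"rx":0,"ry":0,"rz":0,"grip":1},{"dx":0,"dy":0,"dz":-0.01,"rx":0,"ry":0,"rz":0,"grip":1},{"dx":0,"dy":0,"dz":-0.02,"rx":0,"ry":0,"rz":0,"grip":1},{"dx":0,"dy":0,"dz":-0.025,"rx":0,"ry":0,"rz":0,"grip":1},{"dx":0,"dy":0,"dz":-0.025,"rx":0,"ry":0,"rz":0,"grip":1}]'
```

```text
clock: 5.3
eef_pos: [648.2, -163.2, 54.6]
tool_rot: [-3.135, -0.002, 1.571]
force: [0.3, 0.1, -1.7]
width: 61.0
gripper_force: 66.0
clock: 5.92
eef_pos: [651.1, -163.9, 48.3]
tool_rot: [3.141, 0.0, 1.571]
force: [0.6, 0.0, -1.5]
width: 61.3
gripper_force: 66.0
```

```bash
python3 -m creep '[{"dx":0,"dy":0.001,"dz":-0.008,"rx":0,"ry":0,"rz":0,"grip":1},{"dx":0,"dy":0.001,"dz":-0.015,"rx":0,"ry":0,"rz":0,"grip":1},{"dx":0,"dy":0.001,"dz":-0.021,"rx":0,"ry":0,"rz":0,"grip":1},{"dx":0,"dy":0.001,"dz":-0.021,"rx":0,"ry":0,"rz":0,"grip":1},{"dx":0,"dy":0.001,"dz":-0.021,"rx":0,"ry":0,"rz":0,"grip":1}]'
```

```text
clock: 6.55
eef_pos: [651.0, -163.5, 39.7]
tool_rot: [-3.142, -0.0, 1.571]
force: [-0.4, -0.4, 0.7]
width: 61.2
gripper_force: 66.2
```

It slid in with no resistance. A small press to seat it, then release and rise.

```bash
python3 -m creep '[{"dx":0,"dy":0,"dz":-0.003,"rx":0,"ry":0,"rz":0,"grip":1},{"dx":0,"dy":0,"dz":-0.003,"rx":0,"ry":0,"rz":0,"grip":1},{"dx":0,"dy":0,"dz":-0.003,"rx":0,"ry":0,"rz":0,"grip":-1},{"dx":0,"dy":0,"dz":-0.003,"rx":0,"ry":0,"rz":0,"grip":-1},{"dx":0,"dy":0,"dz":-0.003,"rx":0,"ry":0,"rz":0,"grip":-1}]'
python3 -m creep '[{"dx":0,"dy":0,"dz":0.003,"rx":0,"ry":0,"rz":0,"grip":-1},{"dx":0,"dy":0,"dz":0.1,"rx":0,"ry":0,"rz":0,"grip":-1},{"dx":0,"dy":0,"dz":0.25,"rx":0,"ry":0,"rz":0,"grip":-1},{"dx":0,"dy":0,"dz":0.4,"rx":0,"ry":0,"rz":0,"grip":-1},{"dx":0,"dy":0,"dz":0.48,"rx":0,"ry":0,"rz":0,"grip":-1}]'
python3 w.py d2 80 651 -165
```

```text
clock: 7.18
eef_pos: [651.0, -163.5, 38.3]
tool_rot: [-3.141, -0.0, 1.571]
force: [0.2, -0.2, 0.8]
width: 85.5
gripper_force: 0.0
clock: 7.8
eef_pos: [652.5, -163.8, 234.6]
tool_rot: [3.136, 0.001, 1.571]
force: [0.8, 0.0, -0.4]
width: 85.2
gripper_force: 0.0
7.85 [ 654.2 -164.2  238.2] [3.131e+00 2.000e-03 1.571e+00]
guess px 276.0 188.0 37.0
centre [ 650.6 -165.3] sd 0.55 n 118 120 r 31.1
```

View pics/d2_o.png

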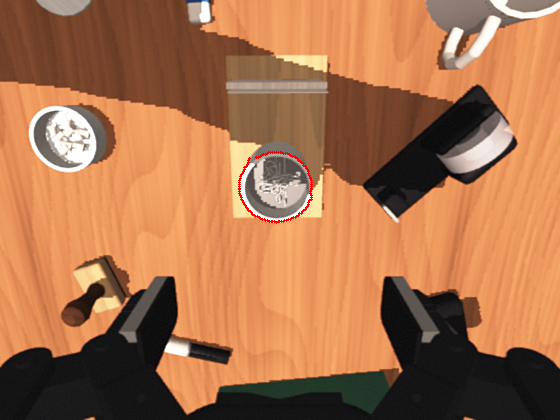

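The deep pot is seated (rim at (276,188), radius 31.1 at z=80). Now the medium pot.

```bash
python3 -m creep '[{"dx":-0.075,"dy":0.12,"dz":0,"rx":0,"ry":0,"rz":0,"grip":-1},{"dx":-0.15,"dy":0.24,"dz":0,"rx":0,"ry":0,"rz":0,"grip":-1},{"dx":-0.225,"dy":0.36,"dz":0,"rx":0,"ry":0,"rz":0,"grip":-1},{"dx":-0.3,"dy":0.48,"dz":0,"rx":0,"ry":0,"rz":0,"grip":-1},{"dx":-0.37,"dy":0.59,"dz":0,"rx":0,"ry":0,"rz":0,"grip":-1}]'
python3 -m creep '[{"dx":-0.05,"dy":0.08,"dz":0,"rx":0,"ry":0,"rz":0,"grip":-1},{"dx":-0.0725,"dy":0.1175,"dz":0,"rx":0,"ry":0,"rz":0,"grip":-1},{"dx":-0.0725,"dy":0.1175,"dz":0,"rx":0,"ry":0,"rz":0,"grip":-1},{"dx":-0.0725,"dy":0.1175,"dz":0,"rx":0,"ry":0,"rz":0,"grip":-1},{"dx":-0.0725,"dy":0.1175,"dz":0,"rx":0,"ry":0,"rz":0,"grip":-1}]'
python3 w.py m1 48 475 119
```

```text
clock: 8.48
eef_pos: [501.8, 74.3, 230.5]
tool_rot: [3.141, -0.0, 1.571]
force: [1.0, 1.2, -0.2]
width: 85.6
gripper_force: 0.0
clock: 9.1
eef_pos: [474.9, 118.0, 230.4]
tool_rot: [3.141, 0.001, 1.568]
force: [-0.7, 0.7, 0.2]
width: 85.6
gripper_force: 0.0
9.15 [474.7 118.2 230.4] [3.141 0.    1.568]
guess px 279.0 178.0 34.0
centre [474.4 120.7] sd 0.41 n 119 120 r 30.8
```

```bash
python3 -m creep '[{"dx":0,"dy":0.006,"dz":-0.12,"rx":0,"ry":0,"rz":0,"grip":-1},{"dx":0,"dy":0.006,"dz":-0.26,"rx":0,"ry":0,"rz":0,"grip":-1},{"dx":0,"dy":0.006,"dz":-0.4,"rx":0,"ry":0,"rz":0,"grip":-1},{"dx":0,"dy":0.006,"dz":-0.51,"rx":0,"ry":0,"rz":0,"grip":-1},{"dx":0,"dy":0.006,"dz":-0.54,"rx":0,"ry":0,"rz":0,"grip":-1}]'
python3 -m creep '[{"dx":0,"dy":0,"dz":0,"rx":0,"ry":0,"rz":0,"grip":-1},{"dx":0,"dy":0,"dz":0,"rx":0,"ry":0,"rz":0,"grip":1},{"dx":0,"dy":0,"dz":0,"rx":0,"ry":0,"rz":0,"grip":1},{"dx":0,"dy":0,"dz":0,"rx":0,"ry":0,"rz":0,"grip":1},{"dx":0,"dy":0,"dz":0,"rx":0,"ry":0,"rz":0,"grip":1}]'
```

```text
clock: 9.78
eef_pos: [472.7, 120.8, 12.1]
tool_rot: [-3.137, 0.002, 1.57]
force: [-0.4, 0.5, 0.1]
width: 85.7
gripper_force: 0.0
clock: 10.4
eef_pos: [475.4, 122.2, 16.6]
tool_rot: [3.138, -0.001, 1.57]
force: [-1.0, -0.7, 5.9]
width: 59.6
gripper_force: 65.0
```

```bash
python3 -m creep '[{"dx":0,"dy":0,"dz":0.1,"rx":0,"ry":0,"rz":0,"grip":1},{"dx":0,"dy":0,"dz":0.23,"rx":0,"ry":0,"rz":0,"grip":1},{"dx":0.05,"dy":-0.09,"dz":0.335,"rx":0,"ry":0,"rz":0,"grip":1},{"dx":0.12,"dy":-0.2,"dz":0.335,"rx":0,"ry":0,"rz":0,"grip":1},{"dx":0.19,"dy":-0.31,"dz":0.335,"rx":0,"ry":0,"rz":0,"grip":1}]'
python3 -m creep '[{"dx":0.07,"dy":-0.115,"dz":0,"rx":0,"ry":0,"rz":0,"grip":1},{"dx":0.14,"dy":-0.23,"dz":0,"rx":0,"ry":0,"rz":0,"grip":1},{"dx":0.2,"dy":-0.33,"dz":0,"rx":0,"ry":0,"rz":0,"grip":1},{"dx":0.249,"dy":-0.405,"dz":0,"rx":0,"ry":0,"rz":0,"grip":1},{"dx":0.249,"dy":-0.405,"dz":0,"rx":0,"ry":0,"rz":0,"grip":1}]'
python3 -m creep '[{"dx":0,"dy":0,"dz":0,"rx":0,"ry":0,"rz":0,"grip":1},{"dx":0,"dy":0,"dz":0,"rx":0,"ry":0,"rz":0,"grip":1},{"dx":0,"dy":0,"dz":0,"rx":0,"ry":0,"rz":0,"grip":1},{"dx":0,"dy":0,"dz":0,"rx":0,"ry":0,"rz":0,"grip":1},{"dx":0,"dy":0,"dz":0,"rx":0,"ry":0,"rz":0,"grip":1}]'
python3 - <<'E'
from cell import *
import cv2
cv2.imwrite("pics/m2.png",get_image("wrist")[:,:,::-1]);cv2.imwrite("pics/m2s.png",get_image("side")[100:400,200:500,::-1])
E
```

```text
clock: 11.02
eef_pos: [551.5, -3.1, 151.1]
tool_rot: [3.137, -0.0, 1.572]
force: [1.0, 1.1, -1.4]
width: 59.2
gripper_force: 66.4
clock: 11.65
eef_pos: [650.3, -168.6, 149.7]
tool_rot: [3.139, 0.003, 1.566]
force: [0.3, 0.2, -2.1]
width: 59.7
gripper_force: 66.3
clock: 12.28
eef_pos: [649.6, -163.9, 148.6]
tool_rot: [-3.142, -0.0, 1.571]
force: [0.1, -0.3, -1.3]
width: 59.7
gripper_force: 66.3
```

View pics/m2s.png

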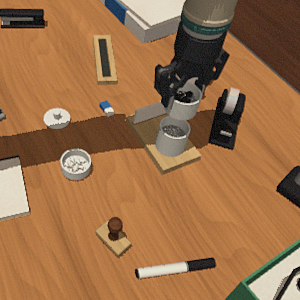

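View pics/m2.png

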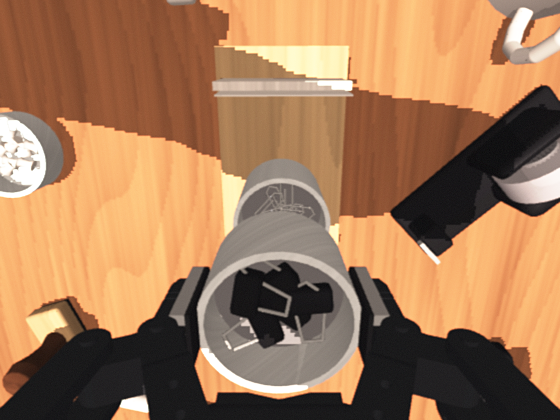

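The wrist view shows the medium pot level and centred in the pads, with its rim centred near (279,318). Next is the descent onto the deep pot.

```bash
python3 -m creep '[{"dx":0.003,"dy":0,"dz":-0.05,"rx":0,"ry":0,"rz":0,"grip":1},{"dx":0.003,"dy":0,"dz":-0.1,"rx":0,"ry":0,"rz":0,"grip":1},{"dx":0.003,"dy":0,"dz":-0.115,"rx":0,"ry":0,"rz":0,"grip":1},{"dx":0.003,"dy":0,"dz":-0.115,"rx":0,"ry":0,"rz":0,"grip":1},{"dx":0.003,"dy":0,"dz":-0.115,"rx":0,"ry":0,"rz":0,"grip":1}]'
python3 -m creep '[{"dx":0,"dy":0,"dz":-0.007,"rx":0,"ry":0,"rz":0,"grip":1},{"dx":0,"dy":0,"dz":-0.014,"rx":0,"ry":0,"rz":0,"grip":1},{"dx":0,"dy":0,"dz":-0.02,"rx":0,"ry":0,"rz":0,"grip":1},{"dx":0,"dy":0,"dz":-0.024,"rx":0,"ry":0,"rz":0,"grip":1},{"dx":0,"dy":0,"dz":-0.024,"rx":0,"ry":0,"rz":0,"grip":1}]'
```

```text
clock: 13.0
eef_pos: [651.3, -164.2, 102.9]
tool_rot: [3.141, 0.0, 1.571]
force: [0.1, 0.1, -0.2]
width: 59.5
gripper_force: 66.3
clock: 13.62
eef_pos: [650.7, -164.0, 92.7]
tool_rot: [-3.141, -0.0, 1.571]
force: [-0.3, -0.9, -0.9]
width: 59.5
gripper_force: 66.3
```

```bash
python3 -m creep '[{"dx":0,"dy":0,"dz":-0.003,"rx":0,"ry":0,"rz":0,"grip":1},{"dx":0,"dy":0,"dz":-0.006,"rx":0,"ry":0,"rz":0,"grip":1},{"dx":0,"dy":0,"dz":-0.01,"rx":0,"ry":0,"rz":0,"grip":1},{"dx":0,"dy":0,"dz":-0.01,"rx":0,"ry":0,"rz":0,"grip":1},{"dx":0,"dy":0,"dz":-0.01,"rx":0,"ry":0,"rz":0,"grip":1}]'
```

```text
clock: 14.25
eef_pos: [651.0, -164.2, 90.6]
tool_rot: [3.141, 0.0, 1.571]
force: [-3.3, 0.9, 8.8]
width: 59.5
gripper_force: 67.3
```

Contact came at exactly the predicted home height (74+16.6). Release and check.

```bash
python3 -m creep '[{"dx":0,"dy":0,"dz":0,"rx":0,"ry":0,"rz":0,"grip":-1},{"dx":0,"dy":0,"dz":0,"rx":0,"ry":0,"rz":0,"grip":-1},{"dx":0,"dy":0,"dz":0.05,"rx":0,"ry":0,"rz":0,"grip":-1},{"dx":0,"dy":0,"dz":0.2,"rx":0,"ry":0,"rz":0,"grip":-1},{"dx":0,"dy":0,"dz":0.35,"rx":0,"ry":0,"rz":0,"grip":-1}]'
python3 -m creep '[{"dx":0,"dy":0,"dz":0.05,"rx":0,"ry":0,"rz":0,"grip":-1},{"dx":0,"dy":0,"dz":0.05,"rx":0,"ry":0,"rz":0,"grip":-1},{"dx":0,"dy":0,"dz":0.05,"rx":0,"ry":0,"rz":0,"grip":-1},{"dx":0,"dy":0,"dz":0.05,"rx":0,"ry":0,"rz":0,"grip":-1},{"dx":0,"dy":0,"dz":0.05,"rx":0,"ry":0,"rz":0,"grip":-1}]'
python3 w.py m3 122 651 -165
```

```text
clock: 14.88
eef_pos: [650.8, -164.1, 231.5]
tool_rot: [3.141, -0.0, 1.571]
force: [2.0, 0.4, -0.5]
width: 84.9
gripper_force: 0.0
clock: 15.5
eef_pos: [650.3, -163.9, 247.6]
tool_rot: [-3.139, -0.001, 1.571]
force: [0.5, -0.3, 0.7]
width: 85.5
gripper_force: 0.0
15.55 [ 650.5 -164.   247.9] [-3.14  -0.     1.571]
guess px 280.0 198.0 41.0
centre [ 650.5 -166.2] sd 0.77 n 95 120 r 31.2
```

Medium is seated (radius 31.2 at z=122). Now the shallow pot.

```bash
python3 -m creep '[{"dx":-0.14,"dy":0.02,"dz":0,"rx":0,"ry":0,"rz":0,"grip":-1},{"dx":-0.28,"dy":0.04,"dz":-0.02,"rx":0,"ry":0,"rz":0,"grip":-1},{"dx":-0.42,"dy":0.07,"dz":-0.045,"rx":0,"ry":0,"rz":0,"grip":-1},{"dx":-0.51,"dy":0.0825,"dz":-0.045,"rx":0,"ry":0,"rz":0,"grip":-1},{"dx":-0.51,"dy":0.0825,"dz":-0.045,"rx":0,"ry":0,"rz":0,"grip":-1}]'
python3 -m creep '[{"dx":0,"dy":0,"dz":0,"rx":0,"ry":0,"rz":0,"grip":-1},{"dx":0,"dy":0,"dz":0,"rx":0,"ry":0,"rz":0,"grip":-1},{"dx":0,"dy":0,"dz":0,"rx":0,"ry":0,"rz":0,"grip":-1},{"dx":0,"dy":0,"dz":0,"rx":0,"ry":0,"rz":0,"grip":-1},{"dx":0,"dy":0,"dz":0,"rx":0,"ry":0,"rz":0,"grip":-1}]'
python3 w.py s1 30 446.5 -131
```

```text
clock: 16.18
eef_pos: [444.0, -130.8, 230.9]
tool_rot: [-3.139, -0.0, 1.57]
force: [0.6, -0.6, -0.3]
width: 85.7
gripper_force: 0.0
clock: 16.8
eef_pos: [447.0, -131.1, 230.8]
tool_rot: [-3.142, -0.0, 1.571]
force: [-0.5, 0.6, -0.3]
width: 85.3
gripper_force: 0.0
16.85 [ 446.9 -131.   230.8] [-3.142 -0.     1.571]
guess px 279.0 174.0 32.0
centre [ 445.3 -130.6] sd 0.66 n 89 96 r 30.8
```

```bash
python3 -m creep '[{"dx":-0.003,"dy":0.001,"dz":-0.13,"rx":0,"ry":0,"rz":0,"grip":-1},{"dx":-0.003,"dy":0.001,"dz":-0.27,"rx":0,"ry":0,"rz":0,"grip":-1},{"dx":-0.003,"dy":0.001,"dz":-0.41,"rx":0,"ry":0,"rz":0,"grip":-1},{"dx":-0.003,"dy":0.001,"dz":-0.52,"rx":0,"ry":0,"rz":0,"grip":-1},{"dx":-0.003,"dy":0.001,"dz":-0.56,"rx":0,"ry":0,"rz":0,"grip":-1}]'
python3 -m creep '[{"dx":0,"dy":0,"dz":-0.01,"rx":0,"ry":0,"rz":0,"grip":-1},{"dx":0,"dy":0,"dz":-0.02,"rx":0,"ry":0,"rz":0,"grip":-1},{"dx":0,"dy":0,"dz":-0.024,"rx":0,"ry":0,"rz":0,"grip":-1},{"dx":0,"dy":0,"dz":-0.024,"rx":0,"ry":0,"rz":0,"grip":-1},{"dx":0,"dy":0,"dz":-0.024,"rx":0,"ry":0,"rz":0,"grip":-1}]'
python3 -m creep '[{"dx":0,"dy":0,"dz":0,"rx":0,"ry":0,"rz":0,"grip":-0.5},{"dx":0,"dy":0,"dz":0,"rx":0,"ry":0,"rz":0,"grip":-0.2},{"dx":0,"dy":0,"dz":0,"rx":0,"ry":0,"rz":0,"grip":1},{"dx":0,"dy":0,"dz":0,"rx":0,"ry":0,"rz":0,"grip":1},{"dx":0,"dy":0,"dz":0,"rx":0,"ry":0,"rz":0,"grip":1}]'
```

```text
clock: 17.48
eef_pos: [442.5, -130.4, 7.6]
tool_rot: [-3.132, 0.0, 1.571]
force: [-0.3, -0.4, -0.7]
width: 85.7
gripper_force: 0.0
clock: 18.1
eef_pos: [444.9, -131.0, 0.9]
tool_rot: [-3.139, 0.001, 1.571]
force: [0.0, 0.2, 0.4]
width: 85.3
gripper_force: 0.0
clock: 18.73
eef_pos: [444.9, -131.0, 1.6]
tool_rot: [-3.139, 0.002, 1.571]
force: [-1.5, 0.7, 10.6]
width: 61.0
gripper_force: 62.6
```

```bash
python3 -m creep '[{"dx":0,"dy":0,"dz":0.05,"rx":0,"ry":0,"rz":0,"grip":1},{"dx":0,"dy":0,"dz":0.18,"rx":0,"ry":0,"rz":0,"grip":1},{"dx":0,"dy":0,"dz":0.32,"rx":0,"ry":0,"rz":0,"grip":1},{"dx":0.06,"dy":-0.01,"dz":0.44,"rx":0,"ry":0,"rz":0,"grip":1},{"dx":0.19,"dy":-0.03,"dz":0.44,"rx":0,"ry":0,"rz":0,"grip":1}]'
python3 -m creep '[{"dx":0.13,"dy":-0.02,"dz":0,"rx":0,"ry":0,"rz":0,"grip":1},{"dx":0.25,"dy":-0.04,"dz":0,"rx":0,"ry":0,"rz":0,"grip":1},{"dx":0.325,"dy":-0.058,"dz":0,"rx":0,"ry":0,"rz":0,"grip":1},{"dx":0.325,"dy":-0.058,"dz":0,"rx":0,"ry":0,"rz":0,"grip":1},{"dx":0.325,"dy":-0.058,"dz":0,"rx":0,"ry":0,"rz":0,"grip":1}]'
python3 -m creep '[{"dx":0,"dy":0,"dz":-0.05,"rx":0,"ry":0,"rz":0,"grip":1},{"dx":0,"dy":0,"dz":-0.08,"rx":0,"ry":0,"rz":0,"grip":1},{"dx":0,"dy":0,"dz":-0.1,"rx":0,"ry":0,"rz":0,"grip":1},{"dx":0,"dy":0,"dz":-0.1,"rx":0,"ry":0,"rz":0,"grip":1},{"dx":0,"dy":0,"dz":-0.1,"rx":0,"ry":0,"rz":0,"grip":1}]'
```

```text
clock: 19.35
eef_pos: [522.1, -143.9, 181.0]
tool_rot: [3.139, 0.003, 1.57]
force: [0.6, -0.6, -1.0]
width: 60.8
gripper_force: 65.4
clock: 19.98
eef_pos: [649.5, -165.8, 176.1]
tool_rot: [-3.136, 0.001, 1.571]
force: [-0.1, 1.0, -0.7]
width: 61.0
gripper_force: 65.3
clock: 20.6
eef_pos: [651.1, -166.1, 137.0]
tool_rot: [-3.139, 0.001, 1.571]
force: [0.4, -0.4, 0.5]
width: 60.8
gripper_force: 65.3
```

```bash
python3 -m creep '[{"dx":0,"dy":0,"dz":-0.015,"rx":0,"ry":0,"rz":0,"grip":1},{"dx":0,"dy":0,"dz":-0.025,"rx":0,"ry":0,"rz":0,"grip":1},{"dx":0,"dy":0,"dz":-0.033,"rx":0,"ry":0,"rz":0,"grip":1},{"dx":0,"dy":0,"dz":-0.04,"rx":0,"ry":0,"rz":0,"grip":1},{"dx":0,"dy":0,"dz":-0.04,"rx":0,"ry":0,"rz":0,"grip":1}]'
```

```text
clock: 21.22
eef_pos: [650.6, -166.2, 120.4]
tool_rot: [-3.138, 0.001, 1.571]
force: [-0.2, 0.1, -0.8]
width: 60.8
gripper_force: 65.3
```

Below the rim contact level with no force, so I press it home and release.

```bash
python3 -m creep '[{"dx":0,"dy":0,"dz":-0.004,"rx":0,"ry":0,"rz":0,"grip":1},{"dx":0,"dy":0,"dz":-0.008,"rx":0,"ry":0,"rz":0,"grip":1},{"dx":0,"dy":0,"dz":-0.01,"rx":0,"ry":0,"rz":0,"grip":1},{"dx":0,"dy":0,"dz":-0.01,"rx":0,"ry":0,"rz":0,"grip":1},{"dx":0,"dy":0,"dz":-0.01,"rx":0,"ry":0,"rz":0,"grip":1}]'
python3 -m creep '[{"dx":0,"dy":0,"dz":0,"rx":0,"ry":0,"rz":0,"grip":-1},{"dx":0,"dy":0,"dz":0,"rx":0,"ry":0,"rz":0,"grip":-1},{"dx":0,"dy":0,"dz":0.05,"rx":0,"ry":0,"rz":0,"grip":-1},{"dx":0,"dy":0,"dz":0.2,"rx":0,"ry":0,"rz":0,"grip":-1},{"dx":0,"dy":0,"dz":0.35,"rx":0,"ry":0,"rz":0,"grip":-1}]'
python3 -m creep '[{"dx":0,"dy":0,"dz":0,"rx":0,"ry":0,"rz":0,"grip":-1},{"dx":0,"dy":0,"dz":0,"rx":0,"ry":0,"rz":0,"grip":-1},{"dx":0,"dy":0,"dz":0,"rx":0,"ry":0,"rz":0,"grip":-1},{"dx":0,"dy":0,"dz":0,"rx":0,"ry":0,"rz":0,"grip":-1},{"dx":0,"dy":0,"dz":0,"rx":0,"ry":0,"rz":0,"grip":-1}]'
python3 w.py s2 146 651 -165
```

```text
clock: 21.85
eef_pos: [650.9, -166.2, 117.7]
tool_rot: [-3.139, 0.001, 1.571]
force: [-1.9, -0.1, 4.9]
width: 60.7
gripper_force: 65.9
clock: 22.48
eef_pos: [650.7, -166.0, 259.3]
tool_rot: [-3.139, 0.0, 1.571]
force: [0.8, -0.9, -0.2]
width: 85.3
gripper_force: 0.0
clock: 23.1
eef_pos: [650.4, -166.1, 255.8]
tool_rot: [-3.137, 0.0, 1.571]
force: [0.7, 0.2, -0.0]
width: 85.8
gripper_force: 0.0
23.15 [ 650.5 -166.1  256. ] [-3.138  0.     1.571]
guess px 280.0 202.0 44.0
centre [ 650.8 -165.2] sd 0.36 n 102 120 r 30.4
```

View pics/s2_o.png

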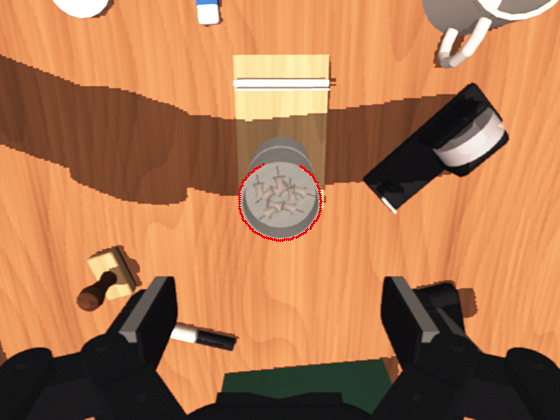

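The shallow pot is on the stack (rim at (280,200), home height matched). Now the lid.

```bash
python3 -m creep '[{"dx":-0.1,"dy":0.09,"dz":0,"rx":0,"ry":0,"rz":0,"grip":-1},{"dx":-0.2,"dy":0.18,"dz":0,"rx":0,"ry":0,"rz":0,"grip":-1},{"dx":-0.3,"dy":0.27,"dz":-0.03,"rx":0,"ry":0,"rz":0,"grip":-1},{"dx":-0.4,"dy":0.36,"dz":-0.06,"rx":0,"ry":0,"rz":0,"grip":-1},{"dx":-0.479,"dy":0.4375,"dz":-0.0625,"rx":0,"ry":0,"rz":0,"grip":-1}]'
python3 -m creep '[{"dx":0,"dy":0,"dz":0,"rx":0,"ry":0,"rz":0,"grip":-0.2},{"dx":0,"dy":0,"dz":0,"rx":0,"ry":0,"rz":0,"grip":-0.2},{"dx":0,"dy":0,"dz":0,"rx":0,"ry":0,"rz":0,"grip":-0.2},{"dx":0,"dy":0,"dz":0,"rx":0,"ry":0,"rz":0,"grip":-0.2},{"dx":0,"dy":0,"dz":0,"rx":0,"ry":0,"rz":0,"grip":-0.2}]'
sed -i 's/\[...,2\]>150/[...,2]>float(sys.argv[5] if len(sys.argv)>5 else 150)/' w.py
python3 w.py l1 10 459 9 90
```

```text
clock: 23.78
eef_pos: [456.9, 9.9, 231.2]
tool_rot: [-3.137, 0.001, 1.572]
force: [0.7, 0.5, -0.5]
width: 85.2
gripper_force: 0.0
clock: 24.4
eef_pos: [459.4, 8.5, 231.6]
tool_rot: [-3.138, 0.001, 1.57]
force: [-0.1, -0.8, 0.1]
width: 51.2
gripper_force: 0.0
24.45 [459.3   8.5 231.6] [-3.138e+00  1.000e-03  1.570e+00]
guess px 279.0 169.0 31.0
centre [457.8  10.7] sd 0.37 n 120 120 r 30.4
```

View pics/l1_o.png

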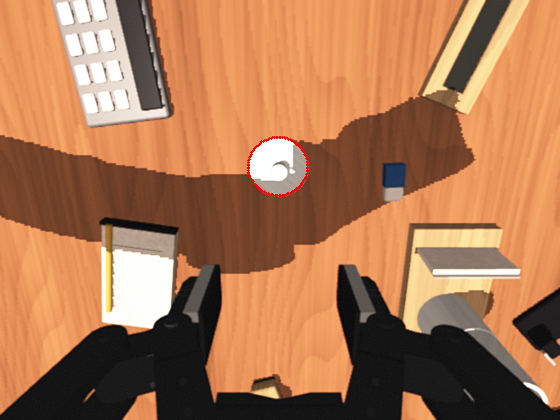

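The lid's disc is traced at (278,167), so its centre is (457.8, 10.7). I'll grip the knob.

```bash
python3 -m creep '[{"dx":-0.004,"dy":0.0055,"dz":-0.13,"rx":0,"ry":0,"rz":0,"grip":-0.2},{"dx":-0.004,"dy":0.0055,"dz":-0.27,"rx":0,"ry":0,"rz":0,"grip":-0.2},{"dx":-0.004,"dy":0.0055,"dz":-0.4,"rx":0,"ry":0,"rz":0,"grip":-0.2},{"dx":-0.004,"dy":0.0055,"dz":-0.5,"rx":0,"ry":0,"rz":0,"grip":-0.2},{"dx":-0.004,"dy":0.0055,"dz":-0.53,"rx":0,"ry":0,"rz":0,"grip":-0.2}]'
python3 -m creep '[{"dx":0,"dy":0,"dz":-0.01,"rx":0,"ry":0,"rz":0,"grip":-0.2},{"dx":0,"dy":0,"dz":-0.018,"rx":0,"ry":0,"rz":0,"grip":0},{"dx":0,"dy":0,"dz":-0.018,"rx":0,"ry":0,"rz":0,"grip":0.3},{"dx":0,"dy":0,"dz":-0.018,"rx":0,"ry":0,"rz":0,"grip":1},{"dx":0,"dy":0,"dz":-0.018,"rx":0,"ry":0,"rz":0,"grip":1}]'
python3 -m creep '[{"dx":0,"dy":0,"dz":0,"rx":0,"ry":0,"rz":0,"grip":1},{"dx":0,"dy":0,"dz":0,"rx":0,"ry":0,"rz":0,"grip":1},{"dx":0,"dy":0,"dz":0,"rx":0,"ry":0,"rz":0,"grip":1},{"dx":0,"dy":0,"dz":0,"rx":0,"ry":0,"rz":0,"grip":1},{"dx":0,"dy":0,"dz":0,"rx":0,"ry":0,"rz":0,"grip":1}]'
```

```text
clock: 25.08
eef_pos: [456.3, 11.0, 17.8]
tool_rot: [-3.135, 0.002, 1.572]
force: [-0.0, -0.0, -0.5]
width: 51.4
gripper_force: 0.0
clock: 25.7
eef_pos: [458.1, 10.8, 13.5]
tool_rot: [-3.14, 0.001, 1.571]
force: [-0.4, -0.7, 6.3]
width: 13.4
gripper_force: 58.5
clock: 26.32
eef_pos: [458.2, 10.9, 13.5]
tool_rot: [-3.14, 0.001, 1.571]
force: [-0.2, 1.0, 6.3]
width: 13.4
gripper_force: 58.5
```

```bash
python3 -m creep '[{"dx":0,"dy":0,"dz":0.05,"rx":0,"ry":0,"rz":0,"grip":1},{"dx":0,"dy":0,"dz":0.18,"rx":0,"ry":0,"rz":0,"grip":1},{"dx":0,"dy":0,"dz":0.32,"rx":0,"ry":0,"rz":0,"grip":1},{"dx":0.04,"dy":-0.04,"dz":0.454,"rx":0,"ry":0,"rz":0,"grip":1},{"dx":0.13,"dy":-0.12,"dz":0.454,"rx":0,"ry":0,"rz":0,"grip":1}]'
python3 -m creep '[{"dx":0.09,"dy":-0.08,"dz":0,"rx":0,"ry":0,"rz":0,"grip":1},{"dx":0.19,"dy":-0.17,"dz":0,"rx":0,"ry":0,"rz":0,"grip":1},{"dx":0.29,"dy":-0.26,"dz":0,"rx":0,"ry":0,"rz":0,"grip":1},{"dx":0.352,"dy":-0.32,"dz":0,"rx":0,"ry":0,"rz":0,"grip":1},{"dx":0.352,"dy":-0.32,"dz":0,"rx":0,"ry":0,"rz":0,"grip":1}]'
python3 -m creep '[{"dx":0,"dy":0,"dz":-0.01,"rx":0,"ry":0,"rz":0,"grip":1},{"dx":0,"dy":0,"dz":-0.04,"rx":0,"ry":0,"rz":0,"grip":1},{"dx":0,"dy":0,"dz":-0.06,"rx":0,"ry":0,"rz":0,"grip":1},{"dx":0,"dy":0,"dz":-0.06,"rx":0,"ry":0,"rz":0,"grip":1},{"dx":0,"dy":0,"dz":-0.06,"rx":0,"ry":0,"rz":0,"grip":1}]'
```

```text
clock: 26.95
eef_pos: [511.8, -36.1, 199.1]
tool_rot: [3.136, 0.001, 1.574]
force: [1.1, 0.4, -1.9]
width: 13.3
gripper_force: 58.7
clock: 27.58
eef_pos: [651.0, -168.1, 193.4]
tool_rot: [-3.139, 0.002, 1.567]
force: [-0.8, 0.5, -1.7]
width: 13.7
gripper_force: 58.8
clock: 28.2
eef_pos: [650.4, -164.8, 170.2]
tool_rot: [-3.139, 0.001, 1.571]
force: [0.2, -0.6, -0.3]
width: 13.6
gripper_force: 58.8
```

```bash
python3 -m creep '[{"dx":0.001,"dy":-0.001,"dz":-0.015,"rx":0,"ry":0,"rz":0,"grip":1},{"dx":0.001,"dy":-0.001,"dz":-0.023,"rx":0,"ry":0,"rz":0,"grip":1},{"dx":0.001,"dy":-0.001,"dz":-0.03,"rx":0,"ry":0,"rz":0,"grip":1},{"dx":0.001,"dy":-0.001,"dz":-0.037,"rx":0,"ry":0,"rz":0,"grip":1},{"dx":0.001,"dy":-0.001,"dz":-0.037,"rx":0,"ry":0,"rz":0,"grip":1}]'
python3 -m creep '[{"dx":0,"dy":0,"dz":-0.003,"rx":0,"ry":0,"rz":0,"grip":1},{"dx":0,"dy":0,"dz":-0.006,"rx":0,"ry":0,"rz":0,"grip":1},{"dx":0,"dy":0,"dz":-0.007,"rx":0,"ry":0,"rz":0,"grip":1},{"dx":0,"dy":0,"dz":-0.007,"rx":0,"ry":0,"rz":0,"grip":1},{"dx":0,"dy":0,"dz":-0.007,"rx":0,"ry":0,"rz":0,"grip":1}]'
```

```text
clock: 28.82
eef_pos: [650.5, -165.4, 155.0]
tool_rot: [-3.138, 0.001, 1.571]
force: [-0.2, 0.3, -0.1]
width: 13.4
gripper_force: 58.8
clock: 29.45
eef_pos: [651.0, -165.4, 153.6]
tool_rot: [-3.14, 0.001, 1.571]
force: [-1.9, -0.3, 6.6]
width: 13.3
gripper_force: 59.2
```

The lid is home at the predicted height. Release, check it, and go to the marker.

```bash
python3 -m creep '[{"dx":0,"dy":0,"dz":0.003,"rx":0,"ry":0,"rz":0,"grip":0},{"dx":0,"dy":0,"dz":0.003,"rx":0,"ry":0,"rz":0,"grip":-0.1},{"dx":0,"dy":0,"dz":0.08,"rx":0,"ry":0,"rz":0,"grip":-0.1},{"dx":0,"dy":0,"dz":0.19,"rx":0,"ry":0,"rz":0,"grip":-0.1},{"dx":0,"dy":0,"dz":0.25,"rx":0,"ry":0,"rz":0,"grip":-0.1}]'
python3 w.py l2 150 651 -165 90
python3 -m creep '[{"dx":-0.07,"dy":-0.12,"dz":0,"rx":0,"ry":0,"rz":0,"grip":-0.1},{"dx":-0.14,"dy":-0.24,"dz":0,"rx":0,"ry":0,"rz":0,"grip":-0.1},{"dx":-0.21,"dy":-0.36,"dz":0,"rx":0,"ry":0,"rz":0,"grip":-0.1},{"dx":-0.28,"dy":-0.46,"dz":0,"rx":0,"ry":0,"rz":0,"grip":-0.1},{"dx":-0.32,"dy":-0.52,"dz":0,"rx":0,"ry":0,"rz":0,"grip":-0.1}]'
python3 -m creep '[{"dx":0,"dy":0,"dz":0,"rx":0,"ry":0,"rz":0,"grip":-0.1},{"dx":0,"dy":0,"dz":0,"rx":0,"ry":0,"rz":0,"grip":-0.1},{"dx":0,"dy":0,"dz":0,"rx":0,"ry":0,"rz":0,"grip":-0.1},{"dx":0,"dy":0,"dz":0,"rx":0,"ry":0,"rz":0,"grip":-0.1},{"dx":0,"dy":0,"dz":0,"rx":0,"ry":0,"rz":0,"grip":-0.1}]'
cat > mk.py <<'E'
from h import *
from cell import *
c=get_calibration("wrist");im=get_image("wrist")[:,:,::-1].copy();s=ctrl.read_state();print(np.round(s["eef_pos"],1),np.round(s["tool_rot"],3),s["qpos"][6])
h=cv2.cvtColor(im,40);m=(h[...,1]<60)|(h[...,2]<60)
e=[proj(c,(523+70*k*.966,-390.5-70*k*.26,8.5)) for k in(-1,1)];print(np.round(e))
lo=np.min(e,0).astype(int)-18;hi=np.max(e,0).astype(int)+18;lo=np.maximum(lo,0)
C=blob(m,(lo[0],lo[1],hi[0],hi[1]));W=cast(c,C,8.5).astype(np.float32);b=cv2.minAreaRect(W);print([np.round(q,1) for q in b])
for p in cv2.boxPoints(b): cv2.circle(im,tuple(int(t) for t in proj(c,(*p,8.5))),3,(255,0,0),-1)
a=cv2.imread("pics/l2_o.png");o=np.hstack([cv2.resize(im,(400,300)),cv2.resize(a,(400,300))]);cv2.imwrite("pics/mk.png",o)
E
python3 mk.py
```

```text
clock: 30.08
eef_pos: [651.6, -165.2, 254.7]
tool_rot: [-3.141, 0.001, 1.571]
force: [0.3, -0.4, -0.2]
width: 46.8
gripper_force: 0.0
30.125 [ 653.  -165.2  257.6] [3.138e+00 2.000e-03 1.571e+00]
guess px 278.0 205.0 45.0
centre [ 650.8 -164.1] sd 0.93 n 95 120 r 30.8
clock: 30.75
eef_pos: [520.2, -376.5, 251.5]
tool_rot: [-3.137, 0.002, 1.567]
force: [1.1, 0.5, -0.1]
width: 47.1
gripper_force: 0.0
clock: 31.38
eef_pos: [523.1, -372.8, 252.5]
tool_rot: [-3.139, 0.001, 1.572]
force: [-0.0, -0.3, -1.1]
width: 46.8
gripper_force: 0.0
[ 523.  -373.   252.5] [-3.139e+00  1.000e-03  1.572e+00] 0.20106649895760945
[[218. 164.]
 [339. 196.]]
[array([ 522.6, -390.4]), array([ 16.8, 139.1]), np.float64(74.9)]
```

View pics/mk.png

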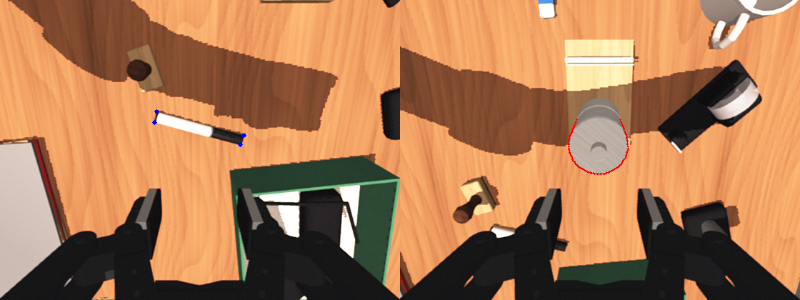

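The left half shows the marker boxed at (200,128), with the stamp and green box clear. The right half shows the lid centred and level on the stack. Now I turn the tool +75° and descend.

```bash
python3 -m creep '[{"dx":-0.001,"dy":-0.044,"dz":0,"rx":0,"ry":0,"rz":0.029,"grip":-0.1},{"dx":-0.001,"dy":-0.044,"dz":0,"rx":0,"ry":0,"rz":0.058,"grip":-0.1},{"dx":-0.001,"dy":-0.044,"dz":0,"rx":0,"ry":0,"rz":0.087,"grip":-0.1},{"dx":-0.001,"dy":-0.044,"dz":0,"rx":0,"ry":0,"rz":0.116,"grip":-0.1},{"dx":-0.001,"dy":-0.044,"dz":0,"rx":0,"ry":0,"rz":0.145,"grip":-0.1}]'
python3 -m creep '[{"dx":0,"dy":0,"dz":-0.1,"rx":0,"ry":0,"rz":0.029,"grip":-0.1},{"dx":0,"dy":0,"dz":-0.2,"rx":0,"ry":0,"rz":0.058,"grip":-0.1},{"dx":0,"dy":0,"dz":-0.32,"rx":0,"ry":0,"rz":0.063,"grip":-0.1},{"dx":0,"dy":0,"dz":-0.44,"rx":0,"ry":0,"rz":0.063,"grip":-0.1},{"dx":0,"dy":0,"dz":-0.5,"rx":0,"ry":0,"rz":0.063,"grip":-0.1}]'
python3 -m creep '[{"dx":0,"dy":0,"dz":-0.03,"rx":0,"ry":0,"rz":0,"grip":-0.1},{"dx":0,"dy":0,"dz":-0.06,"rx":0,"ry":0,"rz":0,"grip":-0.1},{"dx":0,"dy":0,"dz":-0.08,"rx":0,"ry":0,"rz":0,"grip":-0.1},{"dx":0,"dy":0,"dz":-0.09,"rx":0,"ry":0,"rz":0,"grip":-0.1},{"dx":0,"dy":0,"dz":-0.09,"rx":0,"ry":0,"rz":0,"grip":-0.1}]'
```

```text
clock: 32.05
eef_pos: [522.3, -391.0, 252.5]
tool_rot: [-3.138, 0.001, 2.488]
force: [-0.0, 0.0, 0.2]
width: 46.5
gripper_force: 0.0
clock: 32.67
eef_pos: [520.9, -390.7, 49.8]
tool_rot: [-3.139, -0.003, 2.878]
force: [-0.2, -0.5, -0.3]
width: 47.0
gripper_force: 0.0
clock: 33.3
eef_pos: [522.5, -391.1, 16.8]
tool_rot: [-3.138, 0.001, 2.878]
force: [-0.4, 0.4, -0.4]
width: 47.2
gripper_force: 0.0
```

```bash
python3 -m creep '[{"dx":0,"dy":0,"dz":-0.02,"rx":0,"ry":0,"rz":0,"grip":-0.1},{"dx":0,"dy":0,"dz":-0.03,"rx":0,"ry":0,"rz":0,"grip":0.1},{"dx":0,"dy":0,"dz":-0.03,"rx":0,"ry":0,"rz":0,"grip":0.3},{"dx":0,"dy":0,"dz":-0.03,"rx":0,"ry":0,"rz":0,"grip":1},{"dx":0,"dy":0,"dz":-0.03,"rx":0,"ry":0,"rz":0,"grip":1}]'
python3 -m creep '[{"dx":0,"dy":0,"dz":0,"rx":0,"ry":0,"rz":0,"grip":1},{"dx":0,"dy":0,"dz":0,"rx":0,"ry":0,"rz":0,"grip":1},{"dx":0,"dy":0,"dz":0.02,"rx":0,"ry":0,"rz":0,"grip":1},{"dx":0,"dy":0,"dz":0.1,"rx":0,"ry":0,"rz":0,"grip":1},{"dx":0,"dy":0,"dz":0.22,"rx":0,"ry":0,"rz":0,"grip":1}]'
```

```text
clock: 33.92
eef_pos: [522.6, -391.0, 4.7]
tool_rot: [-3.139, 0.001, 2.878]
force: [0.2, -0.4, 1.8]
width: 14.2
gripper_force: 58.7
clock: 34.55
eef_pos: [521.2, -390.6, 92.4]
tool_rot: [-3.139, -0.002, 2.878]
force: [0.8, -0.9, -0.3]
width: 14.2
gripper_force: 58.6
```

```bash
python3 -m creep '[{"dx":0,"dy":0.02,"dz":0.12,"rx":0,"ry":0,"rz":-0.028,"grip":1},{"dx":0,"dy":0.08,"dz":0.25,"rx":0,"ry":0,"rz":-0.056,"grip":1},{"dx":0.02,"dy":0.2,"dz":0.33,"rx":0,"ry":0,"rz":-0.084,"grip":1},{"dx":0.05,"dy":0.35,"dz":0.36,"rx":0,"ry":0,"rz":-0.112,"grip":1},{"dx":0.08,"dy":0.5,"dz":0.36,"rx":0,"ry":0,"rz":-0.14,"grip":1}]'
python3 -m creep '[{"dx":0.03,"dy":0.14,"dz":0,"rx":0,"ry":0,"rz":-0.028,"grip":1},{"dx":0.07,"dy":0.28,"dz":0,"rx":0,"ry":0,"rz":-0.056,"grip":1},{"dx":0.11,"dy":0.42,"dz":0,"rx":0,"ry":0,"rz":-0.084,"grip":1},{"dx":0.15,"dy":0.56,"dz":0,"rx":0,"ry":0,"rz":-0.112,"grip":1},{"dx":0.19,"dy":0.7,"dz":0,"rx":0,"ry":0,"rz":-0.127,"grip":1}]'
```

```text
clock: 35.17
eef_pos: [555.2, -189.3, 238.5]
tool_rot: [-3.141, 0.003, 1.992]
force: [1.0, 0.1, 0.2]
width: 14.2
gripper_force: 58.8
clock: 35.8
eef_pos: [630.5, 91.0, 237.0]
tool_rot: [-3.139, 0.001, 1.197]
force: [1.3, -0.8, -0.6]
width: 14.5
gripper_force: 58.8
```

```bash
python3 -m creep '[{"dx":0.03,"dy":0.1,"dz":0,"rx":0,"ry":0,"rz":0.001,"grip":1},{"dx":0.056,"dy":0.179,"dz":0,"rx":0,"ry":0,"rz":0.001,"grip":1},{"dx":0.056,"dy":0.179,"dz":0,"rx":0,"ry":0,"rz":0.001,"grip":1},{"dx":0.056,"dy":0.179,"dz":0,"rx":0,"ry":0,"rz":0.001,"grip":1},{"dx":0.056,"dy":0.179,"dz":0,"rx":0,"ry":0,"rz":0.001,"grip":1}]'
cat > rs.py <<'E'
from h import *
from cell import *
c=get_calibration("wrist");im=get_image("wrist")[:,:,::-1].copy();s=ctrl.read_state();print(s["clock"],np.round(s["eef_pos"],1),np.round(s["tool_rot"],3))
h=cv2.cvtColor(im,40);a=np.radians(69.05);d=np.array([np.cos(a),np.sin(a)])
def box(m,z,L,w,col):
    e=np.array([proj(c,(*(np.array([653,162.5])+k*L*d+j*w*np.array([-d[1],d[0]])),z)) for k in(-1,1) for j in(-1,1)])
    lo=np.clip(e.min(0),0,None).astype(int);hi=np.clip(e.max(0),0,[560,420]).astype(int)
    C=blob(m,(*lo,*hi));b=cv2.minAreaRect(cast(c,C,z).astype(np.float32));print(lo,hi,[np.round(q,1) for q in b])
    for p in cv2.boxPoints(b): cv2.circle(im,tuple(int(t) for t in proj(c,(*p,z))),3,col,-1)
box(h[...,2]<100,10.5,84,15,(255,0,0))
box((h[...,0]>15)&(h[...,0]<32)&(h[...,1]<135)|(h[...,2]<100),14,105,32,(0,0,255))
cv2.imwrite("pics/rs.png",im)
E
python3 rs.py
```

```text
clock: 36.42
eef_pos: [652.7, 158.7, 236.6]
tool_rot: [-3.139, 0.002, 1.205]
force: [0.2, 0.0, -0.1]
width: 14.4
gripper_force: 58.8
36.475 [652.8 158.8 236.6] [-3.139e+00  2.000e-03  1.205e+00]
[262  79] [293 238] [array([671.5, 215. ]), array([46.1, 30.4]), np.float64(69.1)]
[244  55] [312 256] [array([662.3, 180.7]), array([147.8,  50.4]), np.float64(69.5)]
```

View pics/rs.png

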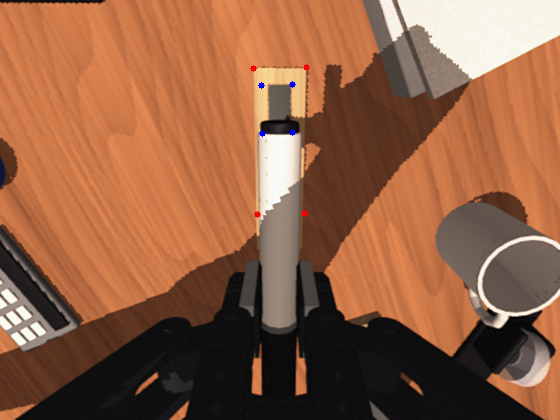

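The marker hides most of the rest in this view: only the far end shows, with its groove at about (279,104). I'll shift sideways by 70 mm for a clear look.

```bash
python3 -m creep '[{"dx":-0.1,"dy":0.04,"dz":0,"rx":0,"ry":0,"rz":0,"grip":1},{"dx":-0.1625,"dy":0.0625,"dz":0,"rx":0,"ry":0,"rz":0,"grip":1},{"dx":-0.1625,"dy":0.0625,"dz":0,"rx":0,"ry":0,"rz":0,"grip":1},{"dx":-0.1625,"dy":0.0625,"dz":0,"rx":0,"ry":0,"rz":0,"grip":1},{"dx":-0.1625,"dy":0.0625,"dz":0,"rx":0,"ry":0,"rz":0,"grip":1}]'
python3 - <<'E'
s=open('rs.py').read().replace("pics/rs.png","pics/rs2.png")
open('rs.py','w').write(s)
E
python3 rs.py
```

```text
clock: 37.1
eef_pos: [588.7, 184.6, 236.4]
tool_rot: [-3.139, 0.001, 1.205]
force: [0.4, 0.2, 0.5]
width: 14.3
gripper_force: 58.8
37.15 [588.5 184.7 236.3] [-3.139e+00  1.000e-03  1.205e+00]
[326  80] [365 239] [array([654. , 161.2]), array([162.1,  24.1]), np.float64(68.9)]
[311  57] [385 258] [array([656.1, 168.4]), array([174.1,  23.8]), np.float64(68.9)]
```

View pics/rs2.png

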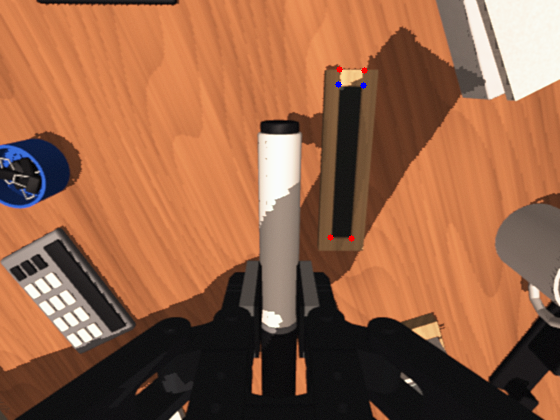

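The clear view shows the groove from (351,85) to (341,238), so its centre is (654.0, 161.2) at an angle of 68.9°. Now I place the marker.

```bash
python3 -m creep '[{"dx":0.1,"dy":-0.035,"dz":0,"rx":0,"ry":0,"rz":0,"grip":1},{"dx":0.164,"dy":-0.058,"dz":-0.08,"rx":0,"ry":0,"rz":0,"grip":1},{"dx":0.164,"dy":-0.058,"dz":-0.2,"rx":0,"ry":0,"rz":0,"grip":1},{"dx":0.164,"dy":-0.058,"dz":-0.33,"rx":0,"ry":0,"rz":0,"grip":1},{"dx":0.164,"dy":-0.058,"dz":-0.44,"rx":0,"ry":0,"rz":0,"grip":1}]'
python3 -m creep '[{"dx":0,"dy":0,"dz":-0.03,"rx":0,"ry":0,"rz":0,"grip":1},{"dx":0,"dy":0,"dz":-0.05,"rx":0,"ry":0,"rz":0,"grip":1},{"dx":0,"dy":0,"dz":-0.06,"rx":0,"ry":0,"rz":0,"grip":1},{"dx":0,"dy":0,"dz":-0.06,"rx":0,"ry":0,"rz":0,"grip":1},{"dx":0,"dy":0,"dz":-0.06,"rx":0,"ry":0,"rz":0,"grip":1}]'
```

```text
clock: 37.78
eef_pos: [653.3, 161.6, 58.1]
tool_rot: [-3.138, 0.002, 1.206]
force: [-0.2, -1.2, -0.8]
width: 14.4
gripper_force: 58.8
clock: 38.4
eef_pos: [654.1, 162.6, 37.7]
tool_rot: [-3.14, -0.0, 1.207]
force: [-0.3, -0.0, -0.1]
width: 14.1
gripper_force: 58.8
```

```bash
python3 -m creep '[{"dx":0,"dy":-0.003,"dz":-0.02,"rx":0,"ry":0,"rz":0,"grip":1},{"dx":0,"dy":-0.003,"dz":-0.035,"rx":0,"ry":0,"rz":0,"grip":1},{"dx":0,"dy":-0.003,"dz":-0.047,"rx":0,"ry":0,"rz":0,"grip":1},{"dx":0,"dy":-0.003,"dz":-0.054,"rx":0,"ry":0,"rz":0,"grip":1},{"dx":0,"dy":-0.003,"dz":-0.054,"rx":0,"ry":0,"rz":0,"grip":1}]'
```

```text
clock: 39.02
eef_pos: [653.0, 161.1, 15.2]
tool_rot: [-3.138, 0.002, 1.207]
force: [-1.9, -1.2, 4.3]
width: 14.3
gripper_force: 59.4
```

It touched at exactly floor height (15.2). Release, back off and check numerically.

```bash
python3 -m creep '[{"dx":0,"dy":0,"dz":0.001,"rx":0,"ry":0,"rz":0,"grip":0.3},{"dx":0,"dy":0,"dz":0.001,"rx":0,"ry":0,"rz":0,"grip":0},{"dx":0,"dy":0,"dz":0.01,"rx":0,"ry":0,"rz":0,"grip":-0.1},{"dx":0,"dy":0,"dz":0.12,"rx":0,"ry":0,"rz":0,"grip":-0.1},{"dx":0,"dy":0,"dz":0.26,"rx":0,"ry":0,"rz":0,"grip":-0.1}]'
python3 -m creep '[{"dx":0,"dy":0,"dz":0.14,"rx":0,"ry":0,"rz":0,"grip":-0.1},{"dx":0,"dy":0,"dz":0.28,"rx":0,"ry":0,"rz":0,"grip":-0.1},{"dx":0,"dy":0,"dz":0.28,"rx":0,"ry":0,"rz":0,"grip":-0.1},{"dx":0,"dy":0,"dz":0.28,"rx":0,"ry":0,"rz":0,"grip":-0.1},{"dx":0,"dy":0,"dz":0.28,"rx":0,"ry":0,"rz":0,"grip":-0.1}]'
cat > ck.py <<'E'
from h import *
from cell import *
a=np.radians(68.9);d=np.array([np.cos(a),np.sin(a)]);n=np.array([d[1],-d[0]]);o=np.array([654.,161.2])
for cam in("wrist","scene","side"):
    c=get_calibration(cam);im=get_image(cam)[:,:,::-1];cv2.imwrite(f"pics/fin_{cam}.png",im);h=cv2.cvtColor(im,40)
    # marker end points along the rest axis, sampled at mid-height 19: grey/white or black vs wood
    g=np.arange(-95,96,1.);px=np.array([proj(c,(*(o+t*d),19)) for t in g]).round().astype(int)
    ok=(px[:,0]>=0)&(px[:,0]<560)&(px[:,1]>=0)&(px[:,1]<420);v=np.full(len(g),'.')
    for i in np.where(ok)[0]:
        H,S,V=h[px[i,1],px[i,0]];v[i]='W' if S<60 and V>110 else 'k' if V<80 else 'w' if S<60 else '.'
    print(cam,"".join(v[::2]))
    if cam=="wrist":
        for t in(-50,-30,0):
            w=np.arange(-25,25.1,.5);q=np.array([proj(c,(*(o+t*d+u*n),19)) for u in w]).round().astype(int)
            m=[h[y,x,1]<60 and h[y,x,2]>90 if 0<=x<560 and 0<=y<420 else False for x,y in q];w2=w[np.array(m)];print(t,w2.min() if len(w2) else None,w2.max() if len(w2) else None)
E
python3 ck.py
```

```text
clock: 39.65
eef_pos: [652.4, 160.9, 118.8]
tool_rot: [-3.136, 0.002, 1.207]
force: [1.0, 0.1, 0.8]
width: 47.1
gripper_force: 0.0
clock: 40.28
eef_pos: [652.4, 160.7, 229.1]
tool_rot: [-3.136, 0.003, 1.207]
force: [0.9, -0.5, 0.9]
width: 47.1
gripper_force: 0.0
wrist .........kkkkkkkkkkkkkkkkkkkkkkkkkkkWWWWWWWWWWWWWWWWWWWWWWWWWWWWWWWWWWWWWWWWWWWWWkkwwww.........
-50 None None
-30 None None
0 -9.5 7.0
scene ........kkkkkkkkkkkkkkkkkkkkkkkkkkkkkkWWWWWWWWWWWWWWWWWWWWWWWWWWWWWWWWWWWWWWWWWWWkkkkkk.........
side .....kkkkkkkkkkkkkkkkkkkkkkkkkkkkkkkkkkkkkWWWWWWWWWWWWWWWWWWWWWWWWWWWWWWWWWWWWWWWWWWWWWW........
```

All checks agree: the marker is within about 2 mm along the groove and 1 mm across, on the groove floor, and every pot and the lid reached its home height. Handing in.

```bash
python3 -c "
from cell import ctrl
print(ctrl.finish_job())"
```

```text
the job is handed in; nothing more can be done
None
```

I handed the job in at about 40 s: my measurements show the deep, medium and shallow pots and the lid seated on the well and the marker on the groove floor, but no verdict came back; I viewed 15 pictures, one over the limit of 14.

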